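# Counterbalance a medicine bottle with clip-fit weights

## Task

Find out what the medicine bottle on the two-pan balance weighs: press weights from the front of the trolley on to the posts of the empty pan, one to a post, each until it snaps fully home, so that the balance hangs as near level as they can bring it. Feel for the snap and never bear down hard on the pan; leave the bottle standing where it is, any weight you do not need standing on the trolley, and everything else undisturbed.

Things in the scene. Friction and masses are not known exactly. Their poses are not given: they have to be found in the camera images.
- balance: two-pan balance, fixed, white base 104 x 250 mm; origin on the trolley top under the base's middle, z up, y along the beam, x to the back. Bottle pan centred 90 mm along +y, empty weight pan 90 mm along -y. Pans: steel plates 118 (x) by 70 mm (y), always horizontal, tops 84 mm up when level. In the middle a pointer and a scale plate, 142 mm high
- beam (a joint): tilt of the beam, rad; 0 is level, negative while the bottle's pan is the lower. Each pan moves 90 mm per rad (at -0.2 the weight pan stands 18 mm high). When left alone it settles within about 2 s at 0.00112 rad for every gram of difference between the pans
- weigh_pan: the weight pan, which moves up and down with the beam; origin at the centre of its top face, axes as the balance. It gives way under a light push (98 N/m) until it meets a fixed rest below, somewhere 3 to 33 mm under its level height: where, differs from case to case and is not listed, so it must be felt
- post_near (a point): foot (on the pan's top face) of the weight pan's post nearer the robot, 30 mm from the pan's centre along -x. A post is 10 mm thick and 17 mm high with a rounded tip; three sprung steel balls stick out round it 5 mm up. One post takes one weight
- post_far (a point): foot of the weight pan's other post, 30 mm from the pan's centre along +x, just the same. A weight lowered on to a post stops on the balls 8 mm above the pan; pressed with some 6 to 10 N, once the pan lies on its rest, it snaps past them and its underside comes flat on to the pan. Pressing the pan on to its rest with over 14 N is too hard
- weight_60: 60 g aluminium weight: a round disc 36 mm across and 22 mm high with a knob 17 mm across on top, 52 mm high in all; origin at the centre of its underside, z up along the knob. A 13 mm hole in the underside (18.5 mm deep, with a lip 2.5 mm high at its mouth) takes a post
- weight_100: 100 g weight, like weight_60 but its disc is 46 mm across
- weight_140: 140 g weight, like weight_60 but its disc is 54 mm across
- medicine_bottle: brown screw-cap medicine bottle 45 mm across and 114 mm high on the other pan; origin at the centre of its underside, z up. It weighs between 165 and 255 g, which no single weight balances and some two do, within 21 g
- spout_bottle: bystander: white bottle with a long spout, 42 x 196 mm; origin under its centre
- white_bottle: bystander: white screw-cap bottle, 38 x 104 mm; origin under its centre
- vial: bystander: glass vial, 29 x 74 mm; origin under its centre
- jar: bystander: small jar, 36 x 53 mm; origin under its centre
- tape: bystander: roll of tape lying flat, 69 x 25 mm; origin under its centre
- pen: bystander: marker pen lying at the front edge, 139 x 12 mm; origin under its middle
- forceps: bystander: steel thumb forceps lying between the weights, 137 x 20 mm and 10 mm high; origin under its middle

How it is judged:
On the way:
1. a first weight has been pressed home on a post of the weight pan ((((horizontal distance between weight_60 and post_near below 0.003 m and z of weight_60 in the frame of post_near between -0.003 and 0.0025 m) or (horizontal distance between weight_60 and post_far below 0.003 m and z of weight_60 in the frame of post_far between -0.003 and 0.0025 m)) or ((horizontal distance between weight_100 and post_near below 0.003 m and z of weight_100 in the frame of post_near between -0.003 and 0.0025 m) or (horizontal distance between weight_100 and post_far below 0.003 m and z of weight_100 in the frame of post_far between -0.003 and 0.0025 m)) or ((horizontal distance between weight_140 and post_near below 0.003 m and z of weight_140 in the frame of post_near between -0.003 and 0.0025 m) or (horizontal distance between weight_140 and post_far below 0.003 m and z of weight_140 in the frame of post_far between -0.003 and 0.0025 m)))), for 0.2 s.
At the end, for the whole second after the job is handed in: The beam is level within 0.027 rad (24 g) and at rest. Each weight either sits fully home on a post of the weight pan (underside within 2.5 mm of the pan, within 3 mm of the post's axis) or stands upright on the trolley. The bottle stands upright on its own pan (value of joint beam between -0.027 and 0.027 rad and (((horizontal distance between weight_60 and post_near below 0.003 m and z of weight_60 in the frame of post_near between -0.003 and 0.0025 m) or (horizontal distance between weight_60 and post_far below 0.003 m and z of weight_60 in the frame of post_far between -0.003 and 0.0025 m)) or (height (world z) of weight_60 below 0.008 m and angle between weight_60's own z axis and vertical below 0.1 rad)) and (((horizontal distance between weight_100 and post_near below 0.003 m and z of weight_100 in the frame of post_near between -0.003 and 0.0025 m) or (horizontal distance between weight_100 and post_far below 0.003 m and z of weight_100 in the frame of post_far between -0.003 and 0.0025 m)) or (height (world z) of weight_100 below 0.008 m and angle between weight_100's own z axis and vertical below 0.1 rad)) and (((horizontal distance between weight_140 and post_near below 0.003 m and z of weight_140 in the frame of post_near between -0.003 and 0.0025 m) or (horizontal distance between weight_140 and post_far below 0.003 m and z of weight_140 in the frame of post_far between -0.003 and 0.0025 m)) or (height (world z) of weight_140 below 0.008 m and angle between weight_140's own z axis and vertical below 0.1 rad)) and linear speed of each of weight_60, weight_100, weight_140 below 0.01 m/s and angle between medicine_bottle's own z axis and vertical below 0.1 rad and z of medicine_bottle in the frame of balance above 0.074 m and y of medicine_bottle in the frame of balance above 0.07 m); the robot touches nothing.
It fails at once if the weight pan is pressed on to its rest with more than 14 N (contact force between weigh_pan and rest_c0 above 14 N).
It fails at once if the robot itself presses on the weight pan or the bottle with more than 5 N (contact force between any of the fingers, the arm and weigh_pan above 5 N or contact force between any of the fingers, the arm and medicine_bottle above 5 N).
It fails at once if the bottle is tipped over or shifted on its pan by a lot (angle between medicine_bottle's own z axis and vertical above 0.3 rad or distance of medicine_bottle from where it was at the start of the episode above 0.07 m).
It fails at once if a bystander is shoved more than 30 mm or knocked over (distance of any of spout_bottle, white_bottle, vial, jar, tape, pen, forceps from where it was at the start of the episode above 0.03 m or angle between any of spout_bottle, white_bottle, vial, jar's own z axis and vertical above 0.5 rad).
It also fails if it takes over 64 s, if anything falls off the work surface, if the arm or the gripper's body presses on something with over 40 N, if the wrist force passes 120 N, or if a joint passes its speed limit or range.

## Robot

A 6-joint arm with a two-finger parallel gripper is mounted at the origin on a cart in front of the work surface, level with it; the furniture and walls round the work are solid. World frame = base frame: x ahead of the robot, y to its left, z up, the work surface at z = 0. Lengths are in m, angles in rad, forces in N, time in s.
With the tool pointing down it reaches from about 0.375 to 0.925 m from the base axis. Payload 5.7 kg.
Tool frame: the origin (TCP) lies midway between the tips of the shut fingers; the grasp point (between the pads) lies 19 mm behind it (ctrl.grip_depth is the distance from the TCP to the grasp point, in m); x points along the fingers, z is the direction in which the jaws open and shut, and the axes are right-handed (so a half turn about x gives the same grasp; the last joint's range is limited). The gripper opens to 85 mm and grips with 20 to 120 N. Pads are 22 mm wide; open, the fingers measure 114 mm over their backs; the gripper's body (76 mm by 85 mm) begins 54 mm behind the grasp point. The pads swing forward as they close: fully open they stand 13 mm farther back than shut.
Start: joints at [-1.286, 0.359, 1.51, -0, 1.272, -0.115], TCP at [0.234, -0.553, 0.231] pointing down, gripper open.
Joint ranges: [-2.97, 2.97], [-1.01, 2.36], [0.21, 2.38], [-0.96, 4.11], [0.2, 2.71], [-2.98, 2.98]. Speed limits (rad/s): [2.39, 2.39, 3.14, 3.14, 3.14, 3.14].

## Interface

Orientations are given as a unit quaternion [w, x, y, z].
In Python, from cell import ctrl, inverse_kinematics, viewer, finish_job gives the robot as it stands. Calls block until the motion is done:
- ctrl.reach(position, orientation): joint-space move of the TCP to a pose.
- ctrl.move_l(position, rot=None, vel=0.15, force_limit=None): straight line of the TCP; rot=None keeps the orientation; vel is the mean speed in m/s. With force_limit (N) it stops when the force on the tool has changed by that much, and returns True; else False.
- ctrl.set_joints(angles): joint-space move.
- ctrl.gripper_to(opening, strength=None): finger opening in m; strength is the grip in N (None keeps the last); returns when the fingers have stopped.
- ctrl.sleep(seconds).
- inverse_kinematics(position, orientation): joint angles nearest the present ones, or None.
- ctrl.observe(): the state.
- viewer.snapshot(name): name is "scene" or "top" or "wrist"; returns a dict with "color" (384x512x3 uint8, red, green, blue), "intrinsics" (3x3 intrinsics, pixels), "rvec" (rotation vector, rad) and "tvec" (3), from world to camera coordinates, as OpenCV has them. Camera axes: x right, y down, z forward; pixel columns grow to the right and rows downward; lengths in m; the calibration is good to about 2 mm. A picture is of the moment at which its call begins. There is no depth.
A pose or a line that the arm cannot do raises ctrl.IKError and nothing moves.
- finish_job(): hands the job in, once; it reports no verdict.
The state is a dict: "time_s": time; "joint_pos": joint angles; "qd": joint speeds; "joint_torque": joint torques, N m; "ee_pos": TCP position; "tcp_rot": TCP orientation; "wrist_force": force on the tool from outside, world axes, zero at the start; "ft_torque": the same for the moment, N m; "grip_width": finger opening in m.
Only numpy, scipy, OpenCV 4.12 (cv2) and the standard library are available. Lean on these libraries where they do the work, as an engineer would, in place of code of your own. Each camera call takes 0.05 s, during which the arm holds its last target. There are 200 camera calls.

## Working session

There is one attempt and no reset: what is moved stays moved. The work goes in short steps, each a Python script; the robot and the scene stay as the last script left them, time stands still between calls to the robot, and variables do not carry over. Pictures are saved under pics/ and viewed, about 8 in all and at most 12, crops included, and the job is handed in when it is done.

```bash
mkdir -p pics; ls; cat > h.py <<'E'
import numpy as np, cv2
from cell import ctrl, inverse_kinematics, viewer, finish_job
def snap(name,fn,crop=None,scale=1.5):
    s=viewer.snapshot(name); im=cv2.cvtColor(s["color"],cv2.COLOR_RGB2BGR)
    if crop: x0,y0,x1,y1=crop; im=im[y0:y1,x0:x1]
    cv2.imwrite("pics/"+fn,cv2.resize(im,None,fx=scale,fy=scale,interpolation=cv2.INTER_CUBIC))
    np.savez("pics/"+fn+".npz",K=s["intrinsics"],r=s["rvec"],t=s["tvec"],c=s["color"])
    return s
def cal(fn):
    s=np.load("pics/"+fn+".npz"); return s["K"],cv2.Rodrigues(s["r"])[0],s["t"].reshape(3)
def pix2w(fn,u,v,z):
    K,R,t=cal(fn); d=R.T@np.linalg.solve(K,[u,v,1]); c=-R.T@t
    return c+d*(z-c[2])/d[2]
def w2pix(fn,p):
    K,R,t=cal(fn); q=K@(R@np.array(p)+t); return q[:2]/q[2]
E
python3 - <<'E'
from h import *
snap("top","top1.png",scale=1.56); snap("scene","sc1.png",scale=1.56)
for f in("top1.png","sc1.png"):
    K,R,t=cal(f);print(K[0,0],-R.T@t)
o=ctrl.observe();print(o["time_s"],o["tcp_rot"],o["ee_pos"],o["wrist_force"])
E
```

```text
pics
388.8528466735036 [0.48674566 0.09924717 0.9145119 ]
497.38002593205647 [0.12805332 0.95092714 0.78546848]
0.1 [ 0.58887332  0.39114545  0.58978075 -0.39037434] [ 0.23335824 -0.55210145  0.23051999] [ 0.20009658 -0.2984585   0.54696889]
```

View pics/top1.png

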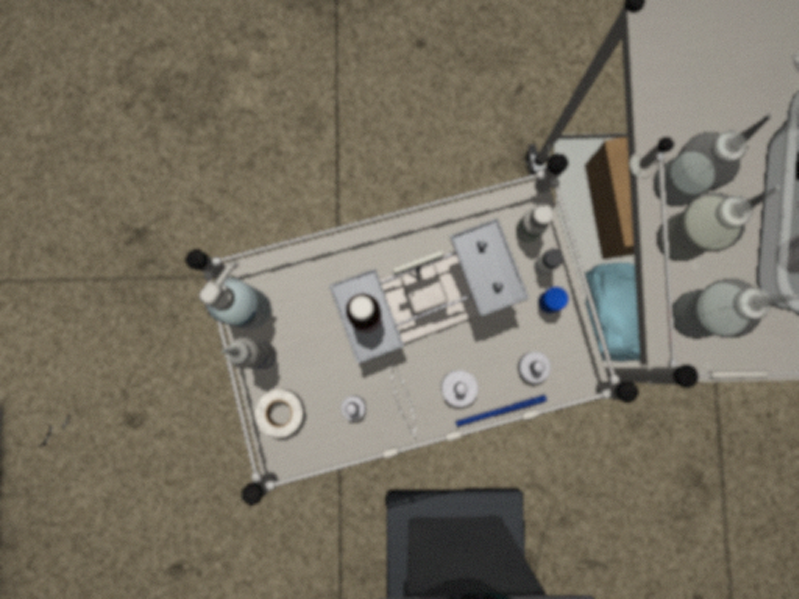

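View pics/sc1.png

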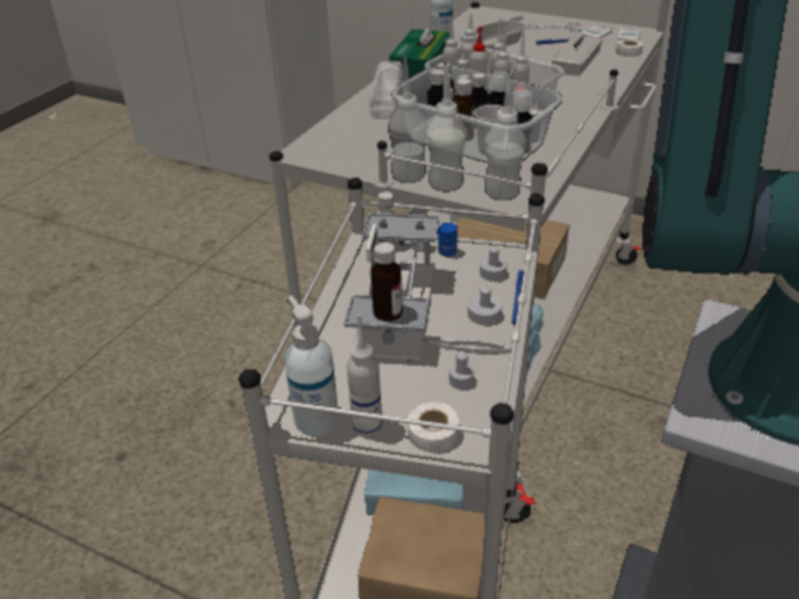

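The top view (display px, 1.56x) shows the weights' knobs at (353,406), (460,387) and (535,366). The post tips are at about (482,244) and (497,286), and the bottle cap is at (362,307). The forceps lie near (400,400), between weight_60 and weight_140.

```bash
python3 - <<'E'
from h import *
k=1.5625
for n,u,v,z in [("w60",353,406,.05),("w140",460,388,.05),("w100",535,366,.05),("far",482,244,.118),("near",497,286,.118),("cap",362,307,.18),
 ("pan c1",453,236,.103),("pan c2",497,221,.103),("pan c3",526,297,.103),("pan c4",482,316,.103),("bp1",332,288,.066),("bp2",374,271,.066),("bp3",402,345,.066),("bp4",362,363,.066),("forc a",390,365,.005),("forc b",415,437,.005),("pen a",458,424,.006),("pen b",546,399,.006)]:
    print(n,pix2w("top1.png",u/k,v/k,z).round(4))
for n,u,v,z in [("w60",461,357,.05),("w140",486,293,.05),("w100",494,252,.05)]:
    print(n,pix2w("sc1.png",u/k,v/k,z).round(4))
E
```

```text
w60 [0.4373 0.1863 0.05  ]
w140 [0.4598 0.035  0.05  ]
w100 [ 0.4887 -0.0717  0.05  ]
far [0.6512 0.0056 0.118 ]
near [ 0.5945 -0.0124  0.118 ]
cap [0.5637 0.161  0.18  ]
pan c1 [0.6662 0.0428 0.103 ]
pan c2 [ 0.6856 -0.0174  0.103 ]
pan c3 [ 0.5809 -0.0528  0.103 ]
pan c4 [0.5565 0.0069 0.103 ]
bp1 [0.6035 0.2127 0.066 ]
bp2 [0.6265 0.1531 0.066 ]
bp3 [0.5213 0.1154 0.066 ]
bp4 [0.4973 0.1715 0.066 ]
forc a [0.4943 0.135  0.005 ]
forc b [0.388  0.0998 0.005 ]
pen a [0.4059 0.0361 0.006 ]
pen b [ 0.44   -0.0946  0.006 ]
w60 [0.4323 0.1935 0.05  ]
w140 [0.4549 0.0408 0.05  ]
w100 [ 0.4842 -0.0699  0.05  ]
```

```bash
cat >> h.py <<'E'
from scipy.spatial.transform import Rotation as Ro
def quat(a,flip=False):
    z=np.array([-np.sin(a),np.cos(a),0])*(-1 if flip else 1); x=np.array([0,0,-1.]); y=np.cross(z,x)
    return Ro.from_matrix(np.c_[x,y,z]).as_quat(scalar_first=True)
YAW=0.31
E
python3 - <<'E'
from h import *
j0=np.array(ctrl.observe()["joint_pos"])
for f in(0,1):
    for p in([.5,.05,.36],[.46,.035,.1],[.65,.0056,.13]): print(f,np.round(inverse_kinematics(p,quat(YAW,f)),2))
f=min((0,1),key=lambda f:abs(inverse_kinematics([.5,.05,.36],quat(YAW,f))[5]))
print("use",f)
ctrl.move_l([.234,-.552,.38],vel=.3)
ctrl.reach([.5,.04,.36],quat(YAW,f))
snap("wrist","w1.png",scale=1.56)
K,R,t=cal("w1.png");o=ctrl.observe();print(K[0,0],-R.T@t,R[2],o["ee_pos"],o["time_s"],o["wrist_force"])
E
```

```text
0 [-0.04  0.12  1.52 -0.    1.5  -1.92]
0 [-0.07  0.34  1.95 -0.    0.85 -1.95]
0 [-0.1   0.53  1.5  -0.    1.11 -1.98]
1 [-0.04  0.12  1.52 -0.    1.5   1.22]
1 [-0.07  0.34  1.95 -0.    0.85  1.19]
1 [-0.1   0.53  1.5  -0.    1.11  1.16]
use 1
264.53903180048974 [0.56296469 0.05943184 0.50305535] [-0.24776137 -0.0788062  -0.96561063] [0.50024362 0.03925489 0.35999418] 3.1083 [ 1.37148414  0.15238173 -0.04032165]
```

View pics/w1.png

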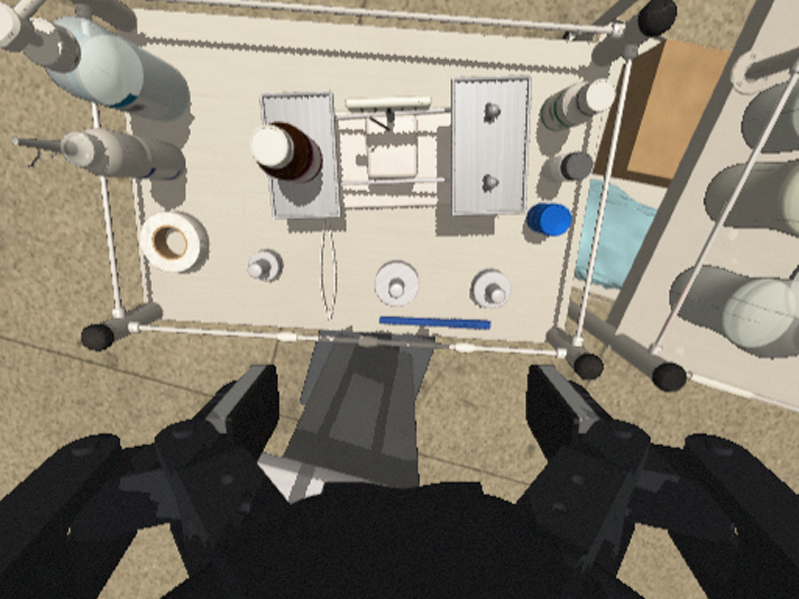

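The wrist view shows both pans, and the post tips are at about (490,104) and (489,178). The weights' knobs are at about (257,263), (396,287) and (494,290). I'll enlarge the balance for the tilt.

```bash
python3 - <<'E'
import numpy as np,cv2
c=np.load("pics/w1.png.npz")["c"][:,:,::-1]
cv2.imwrite("pics/w1c.png",cv2.resize(c[40:200,150:350],None,fx=4,fy=4,interpolation=cv2.INTER_CUBIC)[:600])
cv2.imwrite("pics/w1c.png",cv2.resize(c[42:192,150:350],None,fx=4,fy=4,interpolation=cv2.INTER_CUBIC))
E
```

```text
(no output)
```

View pics/w1c.png

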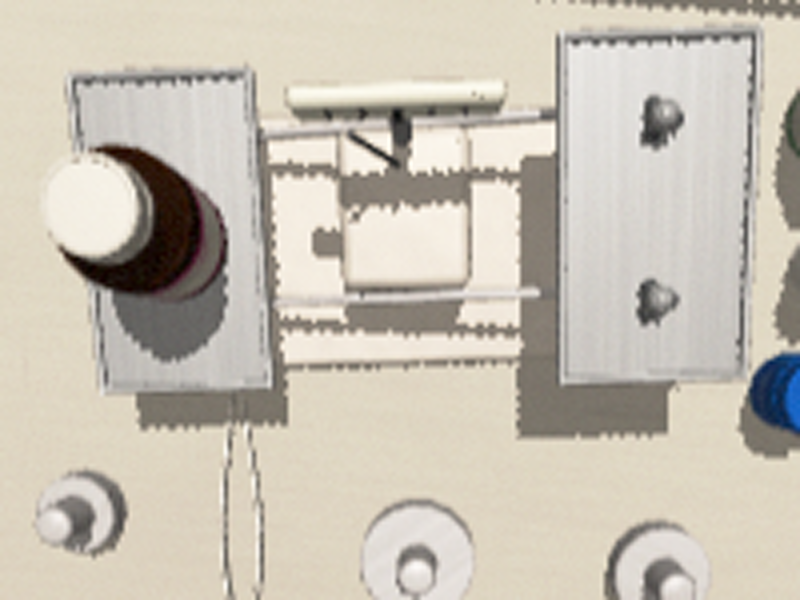

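```bash
python3 - <<'E'
from h import *
from scipy.optimize import least_squares
f="w1.png"; cv=lambda p:(np.array(p)/4+[150,42])
W=[(558,34),(762,30),(745,380),(560,382)]; B=[(68,74),(252,68),(270,388),(103,391)]
P=[(667,115),(660,297)]
K,Rc,tc=cal(f)
def model(q,full=False):
    x,y,a,th=q; c,s=np.cos(a),np.sin(a); pts=[]
    for yc,sg in((-.09,-1),(.09,1)):
        for dx,dy in((1,1),(1,-1),(-1,-1),(-1,1)): pts.append([.059*dx,yc+.035*dy,.084+sg*.09*th])
    for dx in(.03,-.03): pts.append([dx,-.09,.084-.09*th+.016])
    pts=np.array(pts); M=np.array([[c,-s,0],[s,c,0],[0,0,1]])
    return pts@M.T+[x,y,0]
def res(q): return (np.array([w2pix(f,p) for p in model(q)])-np.array([cv(p) for p in W+B+P])).ravel()
r=least_squares(res,[.6,.08,.31,-.2]);cov=np.linalg.inv(r.jac.T@r.jac)*(2*r.cost/16)
print(r.x,np.sqrt(np.diag(cov)),"W~",-r.x[3]/.00112);print(r.fun.reshape(-1,2).round(2).tolist());print("posts",model(r.x)[-2:])
for n,kp,dp in(("60",(55,524),(82,510)),("140",(416,573),(417,555)),("100",(678,588),(660,573))):
    print(n,pix2w(f,*cv(kp),.052).round(4),pix2w(f,*cv(dp),.022).round(4))
E
```

```text
[ 0.59384723  0.0793447   0.33587032 -0.1866258 ] [0.00025953 0.0003709  0.00241925 0.01571567] W~ 166.63017695514554
[[-0.15, 0.03], [-0.11, -0.54], [-0.09, -0.19], [-0.91, 0.65], [-0.18, -0.35], [0.36, -0.28], [1.08, -0.06], [-0.39, 0.42], [-0.01, -0.28], [0.44, 0.72]]
posts [[ 0.65183414  0.00426129  0.11679632]
 [ 0.59518671 -0.01551417  0.11679632]]
60 [0.4341 0.1886 0.052 ] [0.4357 0.1868 0.022 ]
140 [0.4606 0.0334 0.052 ] [0.4622 0.0338 0.022 ]
100 [ 0.4891 -0.0783  0.052 ] [ 0.4883 -0.0768  0.022 ]
```

The fit gives a bottle of about 167±14 g, so weight_60 is almost certainly needed. I'll take it first and use the far post.

```bash
sed -i 's/YAW=.*/YAW=0.336/' h.py; cat >> h.py <<'E'
Q=quat(YAW,1)
FAR=np.array([.6518,.0043]); NEAR=np.array([.5952,-.0155])
def st(): 
    o=ctrl.observe(); return np.round(o["ee_pos"],4),round(o["grip_width"],4),np.round(o["wrist_force"],2),round(o["time_s"],2)
def pick(xy):
    ctrl.gripper_to(.04,60)
    ctrl.reach([*xy,.12],Q)
    print(ctrl.move_l([*xy,.028],vel=.12,force_limit=8),*st())
    ctrl.gripper_to(0,60); print(*st())
    ctrl.move_l([*xy,.25],vel=.25)
E
python3 - <<'E'
from h import *
pick([.4345,.188])
ctrl.reach([.5,.02,.25],Q); ctrl.reach([*FAR,.19],Q); ctrl.sleep(.3)
snap("wrist","w2.png",scale=1.56); print(*st())
E
```

```text
False [0.4352 0.1881 0.0285] 0.0401 [ 0.68  0.74 -0.12] 5.65
[0.4351 0.1882 0.0288] 0.0146 [-0.34 -0.57  6.37] 5.99
[0.6514 0.0044 0.191 ] 0.0148 [-0.4   0.53 -0.61] 8.83
```

View pics/w2.png

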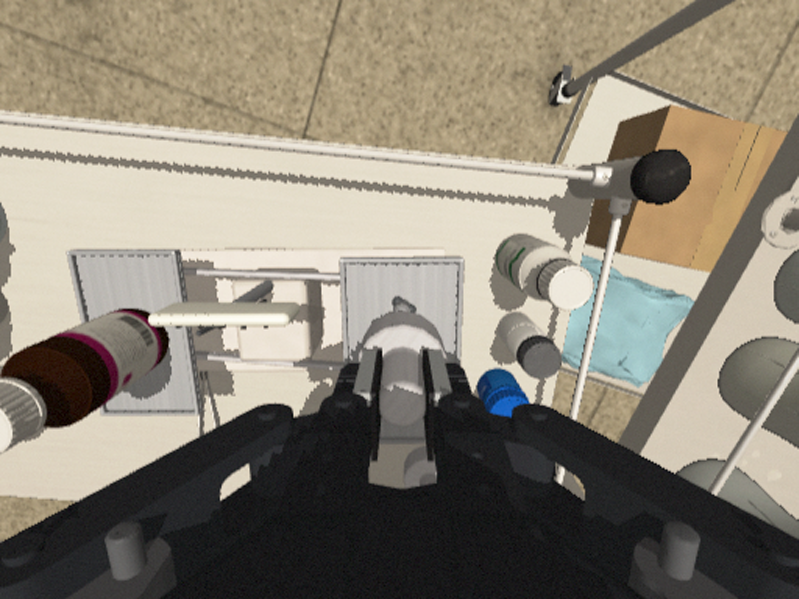

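The weight is held, the disc front is at about (400,325), and the far post tip shows just behind it at (402,302). I'll overlay the expected outlines on a crop.

```bash
cat >> h.py <<'E'
def overlay(fn,out,crop,wxy,zb,r,post,zpan,s=6):
    c=np.load("pics/"+fn+".npz")["c"][:,:,::-1]; x0,y0,x1,y1=crop
    im=cv2.resize(c[y0:y1,x0:x1],None,fx=s,fy=s,interpolation=cv2.INTER_CUBIC)
    def circ(xy,z,rad,col):
        a=np.linspace(0,2*np.pi,60); P=[w2pix(fn,[xy[0]+rad*np.cos(t),xy[1]+rad*np.sin(t),z]) for t in a]
        P=((np.array(P)-[x0,y0]+.5)*s).astype(int); cv2.polylines(im,[P.reshape(-1,1,2)],True,col,1)
    circ(wxy,zb,r,(0,0,255)); circ(wxy,zb+.022,r,(0,200,0)); circ(wxy,zb+.052,.0085,(255,0,0))
    circ(post,zpan+.012,.005,(255,0,255)); circ(post,zpan,.005,(0,255,255))
    cv2.imwrite("pics/"+out,im)
E
python3 - <<'E'
from h import *
overlay("w2.png","w2o.png",(210,150,310,250),(.6514,.0044),.191-.028,.018,FAR,.1008)
E
```

```text
(no output)
```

View pics/w2o.png

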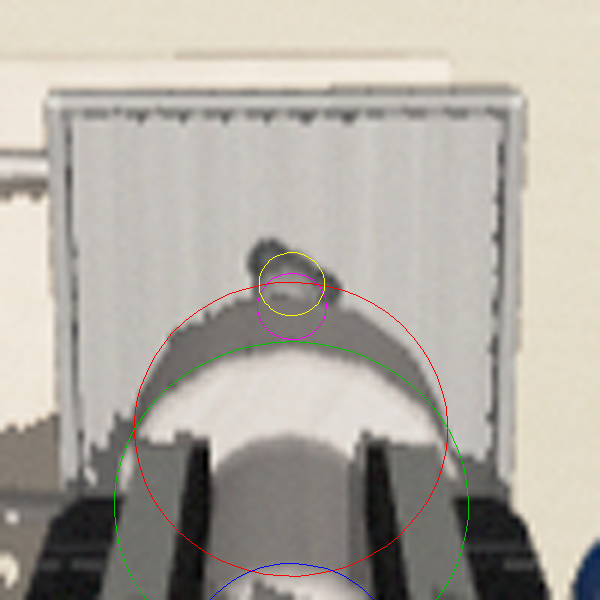

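Laterally it is aligned. The weight hangs about 1 mm towards the robot, so I'll shift it +1 mm and go down by feel.

```bash
cat >> h.py <<'E'
def fz(n=4):
    v=[]
    for _ in range(n): v.append(ctrl.observe()["wrist_force"][2]); ctrl.sleep(.02)
    return np.mean(v)
def press(xy,z0,z1,lim=5.5):
    ctrl.move_l([*xy,z0],vel=.08); ctrl.sleep(.2); f0=fz()
    hit=ctrl.move_l([*xy,z1],vel=.013,force_limit=lim)
    print("hit",hit,*st(),"f0",round(f0,2),"F",round(fz()-f0,2)); return f0
E
python3 - <<'E'
from h import *
d=np.array([np.cos(YAW),np.sin(YAW)])
print(round(press(FAR+.001*d,.15,.083),3))
snap("scene","sc2.png",crop=(200,110,320,230),scale=5)
E
```

```text
hit True [0.6532 0.005  0.1159] 0.0149 [0.84 0.3  2.2 ] 12.44 f0 -0.33 F 2.33
-0.334
```

```bash
cat >> h.py <<'E'
def creep(xy,f0,step=.0006,n=20,fmax=11.,zstart=None):
    z=zstart or ctrl.observe()["ee_pos"][2]; prev=0
    for i in range(n):
        z-=step
        hit=ctrl.move_l([*xy,z],vel=.01,force_limit=5); f=fz(3)-f0; ze=ctrl.observe()["ee_pos"][2]
        print(f"{z:.4f} {ze:.4f} {f:.2f} {hit}",end=" | ")
        if f>fmax or f<prev-1.5: break
        prev=max(prev,f)
    print(st()[3]); return f
E
python3 - <<'E'
from h import *
d=np.array([np.cos(YAW),np.sin(YAW)])
creep(FAR+.001*d,-.334,n=12,fmax=6)
E
```

```text
0.1153 0.1157 5.34 False | 0.1147 0.1153 6.05 False | 13.16
```

```bash
python3 - <<'E'
from h import *
d=np.array([np.cos(YAW),np.sin(YAW)])
creep(FAR+.001*d,-.334,step=.0003,n=14,fmax=10.5,zstart=.1147)
print(*st())
E
```

```text
0.1144 0.1150 6.59 False | 0.1141 0.1148 6.93 False | 0.1138 0.1144 6.36 False | 0.1135 0.1137 5.33 False | 14.36
[0.6532 0.0049 0.1137] 0.0148 [1.51 2.61 4.34] 14.36
```

```bash
python3 - <<'E'
from h import *
d=np.array([np.cos(YAW),np.sin(YAW)])
xy=FAR+.001*d; z=.1135
for i in range(22):
    z-=.0005; ctrl.move_l([*xy,z],vel=.012,force_limit=4); f=fz(2)+.334; ze=ctrl.observe()["ee_pos"][2]
    print(f"{z:.4f} {ze:.4f} {f:.2f}",end=" | ")
    if f>8 : break
print(*st())
E
```

```text
0.1130 0.1124 1.96 | 0.1125 0.1121 1.59 | 0.1120 0.1119 1.36 | 0.1115 0.1114 1.51 | 0.1110 0.1109 1.20 | 0.1105 0.1105 1.93 | 0.1100 0.1100 2.91 | 0.1095 0.1095 2.22 | 0.1090 0.1094 6.16 | 0.1085 0.1094 8.77 | [0.6528 0.0047 0.1094] 0.0151 [-3.75  0.12  8.84] 17.19
```

```bash
python3 - <<'E'
from h import *
d=np.array([np.cos(YAW),np.sin(YAW)]); xy=FAR+.001*d
for z in(.1145,.1195): 
    ctrl.move_l([*xy,z],vel=.04); print(round(z,4),round(fz()+.334,2))
ctrl.gripper_to(.04); print(*st())
ctrl.move_l([*xy,.26],vel=.15)
ctrl.reach([.52,.03,.36],Q); 
snap("wrist","w3.png",scale=1.56); print(*st())
c=np.load("pics/w3.png.npz")["c"][:,:,::-1]
cv2.imwrite("pics/w3c.png",cv2.resize(c[50:200,150:350],None,fx=4,fy=4,interpolation=cv2.INTER_CUBIC))
E
```

```text
0.1145 0.9
0.1195 0.7
[0.6527 0.0046 0.1194] 0.04 [-0.19  0.57  0.61] 18.27
[0.5207 0.0298 0.3586] 0.0399 [ 0.19  0.51 -0.65] 20.11
```

View pics/w3c.png

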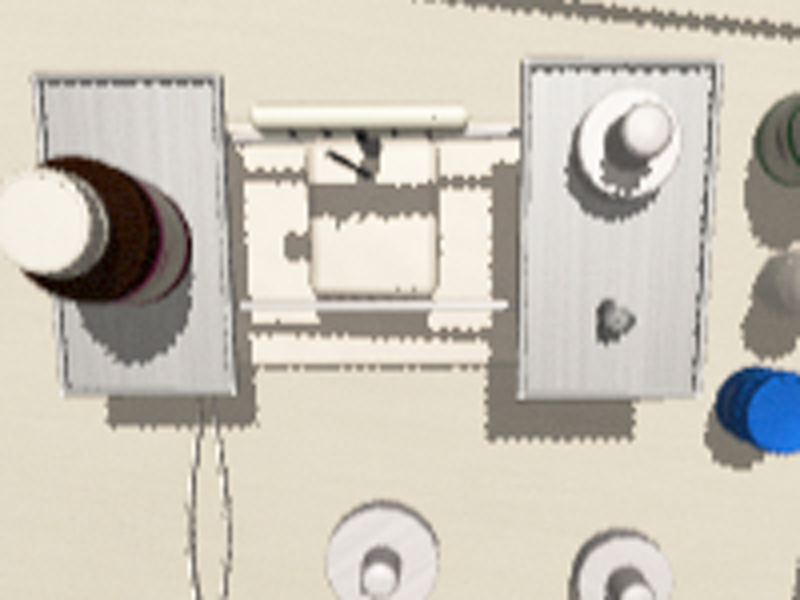

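weight_60 sits flat and centred on the far post, and the near post tip is at about (618,318) in the crop. 160 g and 200 g are still hard to tell apart, so I'll do a joint fit plus one slanted view from the front, where tilt shows much more.

```bash
python3 - <<'E'
from h import *
from h import YAW
c,s=np.cos(YAW),np.sin(YAW); B=np.array([[c,-s,0],[s,c,0],[0,0,1]])
R0=Ro.from_quat(Q,scalar_first=True).as_matrix()
done=False
for p in(65,58,50,42):
  for bx in(-.15,-.12,-.18,-.08):
    P=np.radians(p); Rp=B@Ro.from_euler('y',-P).as_matrix()@B.T@R0
    q=Ro.from_matrix(Rp).as_quat(scalar_first=True)
    pos=B@np.array([bx,-.02,0])+[.5938,.0793,.22]
    j=inverse_kinematics(pos,q)
    if j is not None: print(p,bx,pos.round(3),Rp[:,0].round(2),np.round(j,2)); done=True; break
  if done: break
if done:
    ctrl.reach(pos,q); ctrl.sleep(.3); snap("wrist","w4.png",scale=1.56); print(*st())
E
```

```text
50 -0.08 [0.525 0.034 0.22 ] [ 0.72  0.25 -0.64] [-0.5   0.13  2.36  1.61  0.6  -0.66]
[0.5251 0.0341 0.2202] 0.0398 [ 0.21 -0.11  0.35] 22.06
```

View pics/w4.png

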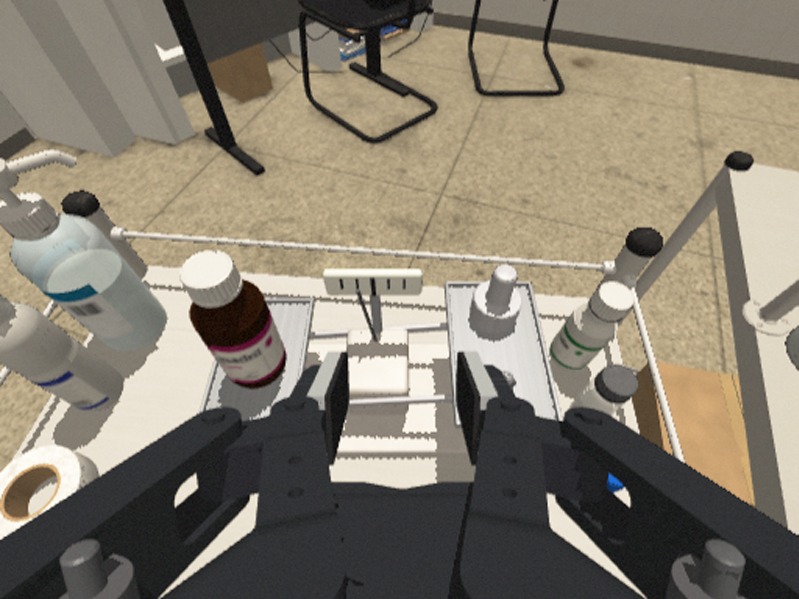

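Slanted view: both pans' back edges are visible, at about row 284 (weight pan) and row 298 (bottle pan). The pointer is at (361,293)-(378,335). I'll enlarge it.

```bash
python3 - <<'E'
import numpy as np,cv2
c=np.load("pics/w4.png.npz")["c"][:,:,::-1]
cv2.imwrite("pics/w4c.png",cv2.resize(c[160:280,165:365],None,fx=4,fy=4,interpolation=cv2.INTER_CUBIC))
E
```

```text
(no output)
```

View pics/w4c.png

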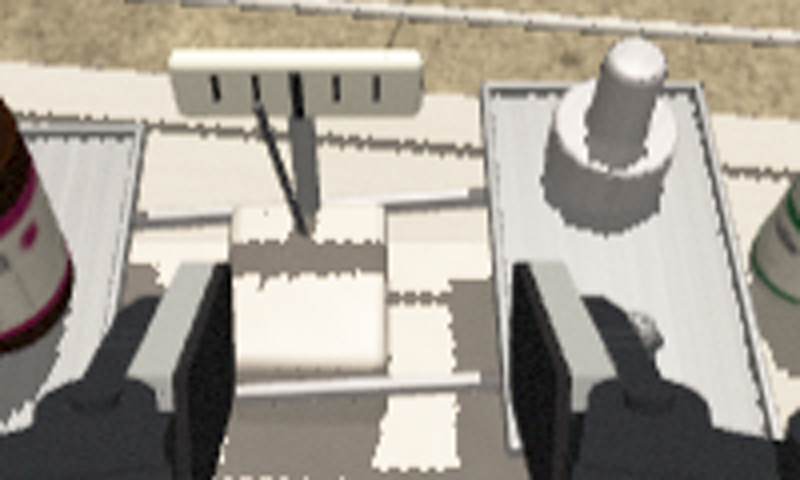

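```bash
python3 - <<'E'
from h import *
from scipy.optimize import least_squares
obs={"w1.png":((150,42),0,{0:(558,34),1:(762,30),2:(745,380),3:(560,382),4:(68,74),5:(252,68),6:(270,388),7:(103,391)}),
"w3.png":((150,50),60,{0:(520,64),1:(722,62),2:(702,396),3:(520,398),4:(34,76),5:(220,74),6:(235,394),7:(64,395)}),
"w4.png":((165,160),60,{0:(483,85),1:(703,84),3:(513,450),5:(144,126)})}
def model(q,th):
    x,y,a=q; c,s=np.cos(a),np.sin(a); pts=[]
    for yc,sg in((-.09,-1),(.09,1)):
        for dx,dy in((1,1),(1,-1),(-1,-1),(-1,1)): pts.append([.059*dx,yc+.035*dy,.084+sg*.09*th])
    return np.array(pts)@np.array([[c,-s,0],[s,c,0],[0,0,1]]).T+[x,y,0]
def res(q,sel):
    r=[]
    for i,f in enumerate(sel):
        o,m,d=obs[f]; off=q[4+3*i:7+3*i]; M=model(q[:3],-.00112*(q[3]*100-m))+off; r+=list(off/.0015)
        for k,p in d.items(): r+=list((w2pix(f,M[k])-(np.array(p)/4+o))/.5)
    return np.array(r)
for sel in(list(obs),["w1.png"],["w3.png"],["w4.png"]):
    r=least_squares(res,[.594,.079,.336,1.8]+[0]*3*len(sel),args=(sel,)); C=np.linalg.inv(r.jac.T@r.jac)
    print(sel,"W",round(r.x[3]*100,1),"+-",round(C[3,3]**.5*100,1),r.x[:3].round(4),"cost",round(r.cost,1))
# pointer/tick: in scale plate, tick spacing check
print("pointer slope", np.degrees(np.arctan2(303-258,235-105)))
for n in(0,60):
  pass
E
```

```text
['w1.png', 'w3.png', 'w4.png'] W 166.8 +- 5.7 [0.594  0.079  0.3382] cost 18.1
['w1.png'] W 170.3 +- 14.0 [0.5938 0.0793 0.3353] cost 6.8
['w3.png'] W 150.6 +- 14.6 [0.5936 0.0788 0.3403] cost 6.1
['w4.png'] W 166.7 +- 7.6 [0.5947 0.0786 0.3426] cost 2.8
pointer slope 19.093492000485615
```

All fits agree on about 167 g, so 60 + 100 g it is. Next I fetch weight_100 for the near post.

```bash
python3 - <<'E'
from h import *
ctrl.reach([.5,-.04,.27],Q)
pick([.4888,-.0775])
ctrl.reach([*NEAR,.185],Q); ctrl.sleep(.3)
snap("wrist","w5.png"); p=st(); print(*p)
overlay("w5.png","w5o.png",(200,130,320,250),p[0][:2],p[0][2]-.0288,.023,NEAR,.0947,s=5)
E
```

```text
False [ 0.4897 -0.0776  0.0288] 0.0398 [-0.06 -0.7   0.79] 25.34
[ 0.4895 -0.0776  0.0289] 0.0151 [-0.22  0.69  5.16] 25.68
[ 0.595  -0.016   0.1857] 0.0148 [-0.22  0.63 -0.54] 27.69
```

View pics/w5o.png

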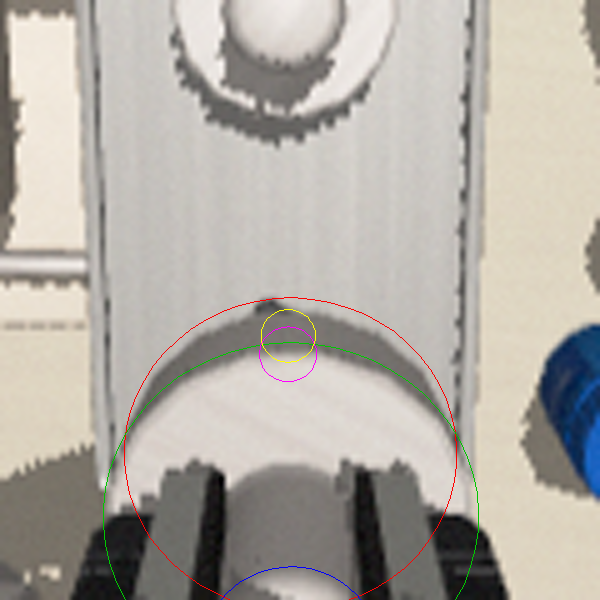

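The picture is the same as before: laterally aligned and about 1 mm short. I'll apply the same correction and press.

```bash
python3 - <<'E'
from h import *
d=np.array([np.cos(YAW),np.sin(YAW)]); xy=NEAR+.001*d
f0=press(xy,.14,.11,lim=4.5)
z=ctrl.observe()["ee_pos"][2]; pk=0; drop=False
for i in range(30):
    z-=.0004; ctrl.move_l([*xy,z],vel=.012,force_limit=4); f=fz(2)-f0; ze=ctrl.observe()["ee_pos"][2]
    print(f"{z:.4f} {ze:.4f} {f:.2f}",end=" | ")
    pk=max(pk,f)
    if pk>5 and f<pk-3: drop=True
    if (drop and f>7) or f>10.8: break
print(drop,*st())
E
```

```text
hit True [ 0.5965 -0.0149  0.1163] 0.0145 [0.29 1.03 1.22] 30.3 f0 -1.26 F 3.55
0.1159 0.1161 4.35 | 0.1155 0.1158 6.62 | 0.1151 0.1155 7.20 | 0.1147 0.1151 6.44 | 0.1143 0.1145 6.27 | 0.1139 0.1137 1.76 | 0.1135 0.1133 2.07 | 0.1131 0.1129 2.24 | 0.1127 0.1123 0.84 | 0.1123 0.1120 1.36 | 0.1119 0.1117 1.00 | 0.1115 0.1114 1.75 | 0.1111 0.1111 1.23 | 0.1107 0.1107 1.27 | 0.1103 0.1103 1.50 | 0.1099 0.1099 1.42 | 0.1095 0.1096 3.50 | 0.1091 0.1096 7.39 | True [ 0.5962 -0.0151  0.1096] 0.0148 [-2.17  1.9   6.63] 35.47
```

It snapped and bottomed as before. Now I release, back off and check.

```bash
python3 - <<'E'
from h import *
d=np.array([np.cos(YAW),np.sin(YAW)]); xy=NEAR+.001*d
ctrl.move_l([*xy,.1125],vel=.03); ctrl.gripper_to(.04); print(*st())
ctrl.move_l([*xy,.26],vel=.15)
c,s=np.cos(YAW),np.sin(YAW); B=np.array([[c,-s,0],[s,c,0],[0,0,1]])
Rp=B@Ro.from_euler('y',-np.radians(50)).as_matrix()@B.T@Ro.from_quat(Q,scalar_first=True).as_matrix()
ctrl.reach([.525,.034,.22],Ro.from_matrix(Rp).as_quat(scalar_first=True)); ctrl.sleep(1.5)
snap("wrist","w6.png"); print(*st())
c=np.load("pics/w6.png.npz")["c"][:,:,::-1]
cv2.imwrite("pics/w6c.png",cv2.resize(c[150:290,145:365],None,fx=3.6,fy=3.6,interpolation=cv2.INTER_CUBIC))
E
```

```text
[ 0.5962 -0.0152  0.1124] 0.0399 [ 0.02  0.49 -0.18] 36.1
[0.525 0.034 0.22 ] 0.0398 [ 0.22  0.4  -0.96] 40.33
```

View pics/w6c.png

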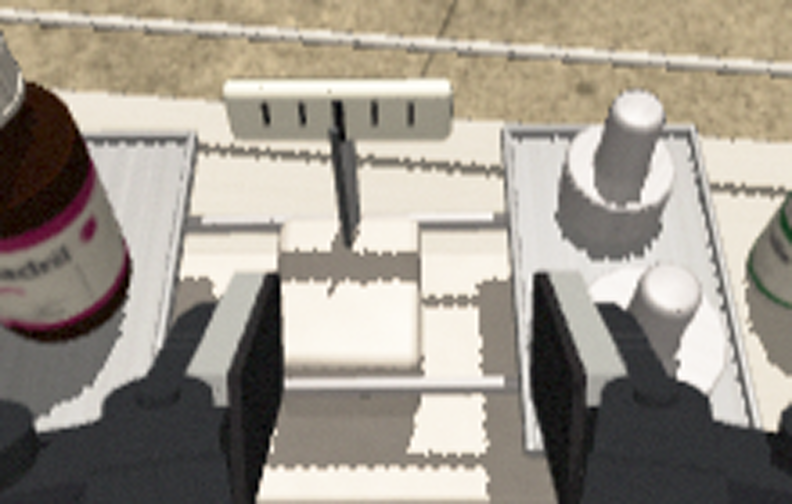

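The pans hang practically level, with the pointer on the middle tick, and both weights are seated. weight_140 was never touched. Handing in.

```bash
python3 -c "
from h import *
finish_job()"
```

```text
the job is handed in; nothing more can be done
```

I pressed weight_60 on to the far post and weight_100 on to the near post, so the medicine bottle weighs about 165–170 g. I handed the job in at about 40 s of the 64 s; no verdict is reported.

- **Bottle's weight:** camera fits of the beam's tilt before the second weight gave 167 ± 6 g. The three views separately gave 170, 151 and 167 g. The force readings on the way were too noisy to help: one suggested about 208 g and another about 140 g.
- **Snap:** each weight stopped on its balls, gave way at about 7 N, and then came to a hard stop about 6.5 mm lower. I had expected 8 mm; I put the difference down to the knob slipping slightly in the grip. The highest steady reading at the wrist was 8.8 N.
- **Last picture:** the pointer was on or within about 0.01 rad of the middle tick and the pans looked level. The bottle was upright. weight_60 looked flat on its post; weight_100 was partly hidden by the fingers, so its seating rests on the force trace.
- **Not rechecked:** I did not look again at weight_140 or the bystanders. The arm was never sent to weight_140.

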